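# Put the skiving knife and hammer back in the shadow tray

## Robot

A 7-joint arm with a two-finger parallel gripper is mounted at the origin on the work surface. World frame = base frame: x ahead of the robot, y to its left, z up, the work surface at z = 0. Lengths are in m, angles in rad, forces in N, time in s.
With the tool pointing down it reaches from about 0.425 to 0.875 m from the base axis. Payload 4.7 kg.
Tool frame: the origin (TCP) lies on the front face of the gripper's body, between the roots of the fingers; the fingertips stand 73 mm ahead of it and the grasp point (between the pads) lies 54 mm ahead of it (r.finger_overhang is the distance from the TCP to the fingertips, in m); z points along the fingers, y is the direction in which the jaws open and shut (so a half turn about z gives the same grasp; the last joint's range is limited). The gripper opens to 85 mm and grips with 20 to 120 N. Pads are 22 mm wide; open, the fingers measure 114 mm over their backs; the gripper's body (76 mm by 85 mm) begins 54 mm behind the grasp point. The pads swing forward as they close: fully open they stand 13 mm farther back than shut.
Start: joints at [-1.093, 0.321, -0.07, 1.45, 0.023, 1.371, -0.057], TCP at [0.291, 0.581, 0.304] pointing down, gripper open.
Joint ranges: [-2.86, 2.86], [-0.3, 2.09], [-1.38, 1.24], [0.06, 2.45], [-1.56, 4.7], [0.09, 2.05], [-2.69, 2.69]. Speed limits (rad/s): [2.57, 2.57, 3.14, 3.14, 3.14, 3.14, 3.14].

## Interface

Orientations are given as a unit quaternion [x, y, z, w].
In Python, from station import monitor, get_image, camera_info, r gives the robot as it stands.
- The arm moves only by the tool servo_tool, never from a script. Its argument "moves" is a list that holds one entry, the list of rows, each a list of 7 numbers: the shift along the tool's x, y, z in m, then the turn, a rotation vector about the tool's x, y, z in rad, then the opening in per cent of the stroke, from 0 (shut) to 100 (fully open). In form: [[[dx, dy, dz, rx, ry, rz, claw], ...]]. A call has exactly 10 rows; each row shifts and turns the commanded pose from where the row before left it, along the tool's axes as they then stand; what a row does not reach is not made up. A row lasts 1/12 s, in which the tool goes at most 41.7 mm and 7.16 degrees, less where a joint would pass 70% of its speed; a pose out of reach is approached as far as the arm can. A call is refused whole if a number of a shift passes 0.0417 or a number of a turn 0.125, either way. A call with a gripper value outside its range is refused whole. The fingers move at their own pace and stop on an object; "squeeze" is the grip in N (left out, the last holds). Time passes only in rows, so rows that do not move let the fingers close, or fill a call up. It gives the time, the measured TCP pose, the force and the opening at its end, in the units of the state.
- monitor.get_obs(): the state, without advancing time (a new reading comes with each control period).
- get_image(name): name is "scene" or "top" or "wrist"; returns (picture, depth): 420x560x3 uint8, red, green, blue; 420x560 float32, m along the optical axis (not along the pixel's ray), 0 where there is no reading.
- camera_info(name): a dict with "camera_matrix" (3x3 intrinsics, pixels), "rvec" (rotation vector, rad) and "tvec" (3), from world to camera coordinates, as OpenCV has them. Camera axes: x right, y down, z forward; pixel columns grow to the right and rows downward; lengths in m; the calibration is good to about 2 mm. A picture is of the moment at which its call begins: read the wrist's pose just before it. camera_info takes no time and is no camera call; for the wrist camera it gives the pose at the moment of the call.
- r.finish_job(): hands the job in, once; it reports no verdict.
The state is a dict: "t": time; "qpos": joint angles; "qvel": joint speeds; "joint_torque": joint torques, N m; "ee_pos": TCP position; "ee_rot": TCP orientation; "wrist_force": force on the tool from outside, world axes, zero at the start; "moment": the same for the moment, N m; "gripper_width": finger opening in m.
Only numpy, scipy, OpenCV 4.12 (cv2) and the standard library are available. Lean on these libraries where they do the work, as an engineer would, in place of code of your own. Each camera call takes 0.05 s, during which the arm holds its last target. There are 200 camera calls.

## Task

Put the skiving knife and the tack hammer away in their own cut-out pockets of the shadow tray, each lying flat and fully home. The knife's blade must go in nose first under the brass keeper bar, then its handle is pressed down until the red spring catch snaps back over its brass tail. Leave the weight, the dye jar and the wax tin where they are.

Things in the scene. Friction and masses are not known exactly. Their poses are not given: they have to be found in the camera images.
- tray: Shadow tray fixed to the table: black top 16 mm high over a yellow pocket floor 6 mm above the table; pockets 10 mm deep, upright walls 2 mm off the tool all round. Origin on the table; it spans x -105 to +125 mm, y -112 to +100 mm, z up. Both tools lie in it pointing to its +x. The pocket for the knife is the one with the brass bar and red catch.
- knife_home (a point): Where the knife's origin lies when home: on its pocket floor, 6 mm above the table; axes parallel to the tray's. About this point the handle slot spans x -64 to +64, y -13 to +13 mm; the blade part x 63 to 107, y -18 to +32 mm.
- knife_nose_home (a point): Point on the floor of the knife pocket where knife_nose lies when home.
- hammer_home (a point): Where the hammer's origin lies when home: on its pocket floor, 6 mm above the table; axes parallel to the tray's. About this point the handle slot spans x -87 to +34, y -11 to +11 mm; the head part x 32 to 58 on the +y side out to y 32, and x 36 to 54 on the -y side out to y -47 mm.
- hammer_head_home (a point): Point on the floor of the hammer pocket where hammer_head lies when home.
- catch (a joint): Red spring catch behind the knife pocket's tail end, in m: 0 sprung forward (rest), up to 0.010 pushed to tray -x. Its 16 mm wide tongue hangs 5.5 mm over a home knife's tail, 10.5 mm above the pocket floor; its front is a 60 degree ramp up to 17 mm above the tray top. The tail, pressed down with some 8 to 16 N on the handle's rear, drives it back till it snaps over; weight alone does not.
- catch_tip (a point): Foremost point of the catch's tongue at rest, level with the tray top (16 mm above the table), above the tail end of the knife pocket.
- knife: Skiving knife, about 140 g, flat. Origin on the underside, midway along the wooden handle; x to the blade, z up. Handle x -50 to 50 mm, 22 wide, 26 tall (16 above the tray top when home); brass tail x -62 to -50, 14 wide, 8 tall; neck x 50 to 65, 14 wide, 8 tall; blade x 65 to 105, y -16 to +30 (offset to +y), 5 thick. Undersides level.
- knife_nose (a point): Middle of the handle's line at the blade's front edge, underside: 105 mm ahead of the knife's origin.
- knife_tail (a point): Rear end of the brass tail, underside: 62 mm behind the knife's origin.
- hammer: Tack hammer, about 200 g, flat. Origin on the handle's underside; x to the head, z up. Wooden handle x -85 to 34 mm, 18 wide, 26 tall (16 above the tray top when home); steel head centred at x 45, 24 tall: striking-face side 22 wide out to y +30, peen side 14 wide out to y -45. Balances near 15 mm ahead of the origin.
- hammer_head (a point): Centre of the head on the handle's line, underside: 45 mm ahead of the hammer's origin.
- weight: Dark steel pattern weight, 56 mm across, 62 mm tall; leave alone.
- dye_jar: Amber jar, 56 mm across, 75 mm tall; leave alone.
- wax_tin: Flat aluminium tin, 56 mm across, 26 mm tall; leave alone.
- keeper (a point): Middle of the underside of the fixed brass keeper bar, level with the tray top, 10 mm above the pocket floor. The bar (14 mm along tray x, 66 mm along y, 5 mm thick) bridges the nose end of the knife pocket and covers a home blade's last 10 mm. The blade gets under it only with the knife tilted nose down about 8 to 16 degrees and slid forward along its length, then laid flat.
Things that resemble listed ones, but are neither listed nor needed, are in the scene too. Of the things that look like the knife, the middle-sized one is meant.

How it is judged:
By the outcome, as a careful person would: the job done as asked, in the order asked, and still so for the second after the job is handed in, with the robot touching nothing.
It also fails if it takes over 70 s, if anything falls off the work surface, if the arm or the gripper's body presses on something with over 40 N, if the wrist force passes 120 N, or if a joint passes its speed limit or range.

## Working session

There is one attempt and no reset: what is moved stays moved. The work goes in short steps, Python scripts to look and compute and a tool call to move; the robot and the scene stay as the last step left them, time stands still between calls to the robot, and variables do not carry over. Pictures are saved under pics/ and viewed, about 8 in all and at most 12, crops included, and the job is handed in when it is done.

Besides the shell and the picture viewer there is one more tool, called after "Emit:" by a JSON object that holds its "api" and its "payload", one argument or row to a line. servo_tool: Moves the arm, as the interface text tells. Its arguments: {"type":"object","properties":{"moves":{"type":"array","items":{"type":"array","items":{"type":"array","items":{"type":"number"}}}},"squeeze":{"type":"number"}},"required":["moves"]}

```bash
mkdir -p pics; ls; cat > h.py <<'E'
import numpy as np, cv2
from scipy.spatial.transform import Rotation as R
from station import monitor, get_image, camera_info, r
def cam(n):
    c=camera_info(n); K=np.array(c["camera_matrix"]); Rm=cv2.Rodrigues(np.array(c["rvec"],float))[0]; t=np.array(c["tvec"],float).ravel()
    return K,Rm,t
def cloud(d,c):
    K,Rm,t=c; v,u=np.mgrid[:d.shape[0],:d.shape[1]]
    P=np.stack([(u-K[0,2])/K[0,0]*d,(v-K[1,2])/K[1,1]*d,d],-1)
    return (P-t)@Rm
def save(n,im): cv2.imwrite(n,im[:,:,::-1])
E
python3 - <<'E'
from h import *
o=monitor.get_obs(); print(o)
for n in ("top","scene"):
    c=cam(n); im,d=get_image(n); np.savez(n+"0.npz",im=im,d=d,P=cloud(d,c)); save(f"pics/{n}0.png",im); print(n,c)
E
```

```text
pics
{'t': 0.0, 'qpos': array([-1.09291726,  0.32183043, -0.07012552,  1.45163971,  0.02257533,
        1.37079397, -0.05690538]), 'qvel': array([-8.51204547e-05, -1.49651941e-03, -3.89484908e-04,  1.59626526e-03,
        1.18794383e-03, -3.12289781e-04,  9.85270262e-04]), 'joint_torque': array([-2.31074009e-04, -4.93569589e+01, -3.81949078e-01, -3.14322782e+01,
        1.31110192e-02,  1.13851068e-02, -1.47214507e-05]), 'ee_pos': array([0.29060222, 0.5809903 , 0.30283656]), 'ee_rot': array([ 2.29788471e-01,  9.73240141e-01, -9.23213231e-04, -1.87476962e-04]), 'wrist_force': array([-0.49318294, -0.44431016,  0.0529299 ]), 'moment': array([-0.00068055,  0.01947096,  0.0277938 ]), 'gripper_width': 0.08533106108883479}
top (array([[402.17121931,   0.        , 285.04132313],
       [  0.        , 402.17121931, 206.49293424],
       [  0.        ,   0.        ,   1.        ]]), array([[-0.00646817, -0.99988216, -0.01392209],
       [-0.98887868,  0.00846443, -0.14848339],
       [ 0.14858373,  0.01280684, -0.9888169 ]]), array([0.0794233 , 0.47581497, 0.93560361]))
scene (array([[417.4098909 ,   0.        , 278.30446144],
       [  0.        , 417.4098909 , 208.52119971],
       [  0.        ,   0.        ,   1.        ]]), array([[ 0.29689232,  0.95490694, -0.00277242],
       [ 0.56811298, -0.17896544, -0.80325526],
       [-0.76753019,  0.23690527, -0.59562849]]), array([-0.22507129, -0.21571569,  1.56784796]))
```

View pics/top0.png

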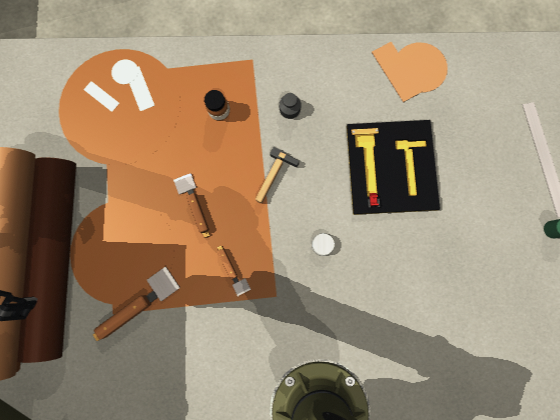

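View pics/scene0.png

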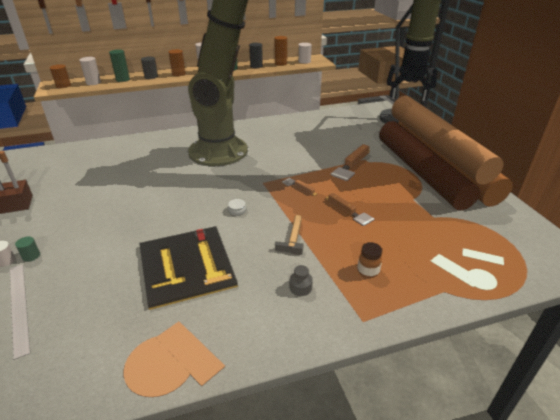

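The top view shows three knife-like tools at about (195,205), (233,270) and (140,300). The hammer is at (278,175), and the tray is centred at (393,167) with the keeper bar at (365,130) and the red catch at (374,200). By length, the one at (195,205) is the middle-sized knife; I'll measure to confirm.

```bash
cat > m.py <<'E'
from h import *
f=np.load("top0.npz"); P=f["P"]; im=f["im"].astype(int)
def box(u0,u1,v0,v1,lo,hi):
    p=P[v0:v1,u0:u1].reshape(-1,3); return p[(p[:,2]>lo)&(p[:,2]<hi)]
def rect(p,name):
    (c,s,a)=cv2.minAreaRect((p[:,:2]*1000).astype(np.float32)); print(name,len(p),np.round(c,1),np.round(s,1),round(a,1), 'z',np.round(np.percentile(p[:,2],[5,50,95])*1000,1))
tb=P[250:340,440:540].reshape(-1,3); print("table z",np.percentile(tb[:,2],[5,50,95]))
for n,b in dict(mid=(165,215,165,242),small=(212,255,240,300),big=(85,185,260,345)).items():
    rect(box(*b,.003,.06),n+" all"); rect(box(*b,.014,.06),n+" handle")
b=(250,305,140,208); rect(box(*b,.01,.06),"ham")
p=box(*b,.01,.06); print(np.round(p[::12]*1000).astype(int).tolist())
q=P[110:220,340:450].reshape(-1,3); c=im[110:220,340:450].reshape(-1,3)
rect(q[(q[:,2]>.009)&(q[:,2]<.025)&(c.max(1)<50)],"tray black")
yel=(c[:,0]>140)&(c[:,2]<80); rect(q[yel],"yel")
red=(c[:,0]>120)&(c[:,1]<50); rect(q[red],"red"); print(q[red].mean(0))
for n,bb in dict(weight=(270,305,88,122),jar=(198,232,85,125),tin=(308,338,230,258)).items(): rect(box(*bb,.015,.1),n)
K,Rm,t=cam("top")
E
python3 m.py
python3 - <<'E'
from h import *
o=monitor.get_obs(); c=cam("wrist"); Rt=R.from_quat(o["ee_rot"]).as_matrix(); T=Rt.T
print("cam pos in tool",T@(-c[1].T@c[2]-o["ee_pos"]), "cam axes in tool\n",(c[1]@Rt).T.round(3), c[0][0])
f=np.load("top0.npz"); im=f["im"]
a=cv2.resize(im[160:250,160:300],None,fx=4,fy=4,interpolation=cv2.INTER_CUBIC); b=cv2.resize(im[110:220,340:450],None,fx=4,fy=4,interpolation=cv2.INTER_CUBIC)
o=np.zeros((440,800,3),np.uint8); o[:360,:360]=a[:,:360]; o[:,360:800]=b; save("pics/crop0.png",o)
E
```

```text
table z [-0.00270413  0.00021487  0.00320282]
mid all 852 [492.3 316.3] [192.4 123. ] 2.2 z [ 3.2  8.  27.7]
mid handle 380 [465.8 291.7] [99.7 22.7] 20.8 z [20.2 25.  28.7]
small all 536 [325.9 205. ] [140.8 103.9] 0.3 z [ 3.1  6.4 21.8]
small handle 224 [341.3 217.1] [75.8 16.8] 26.4 z [15.9 19.5 22.7]
big all 1912 [251.9 443.6] [248.  199.3] 89.8 z [ 3.2  9.5 37. ]
big handle 839 [216. 466.] [ 30.5 155. ] 35.9 z [21.5 34.4 38. ]
ham 599 [553.7 108. ] [ 75.2 139. ] 58.0 z [16.1 24.2 27.9]
[[629, 105, 23], [625, 98, 20], [621, 88, 25], [618, 85, 27], [616, 88, 25], [613, 93, 24], [611, 100, 25], [611, 111, 15], [609, 80, 22], [607, 90, 21], [605, 101, 17], [603, 70, 24], [601, 80, 23], [597, 95, 27], [598, 63, 24], [594, 85, 29], [595, 50, 23], [595, 73, 15], [593, 43, 23], [591, 63, 21], [587, 98, 27], [587, 51, 25], [588, 83, 13], [583, 95, 23], [579, 98, 27], [577, 98, 26], [576, 90, 22], [570, 103, 26], [567, 98, 25], [562, 113, 26], [560, 105, 24], [558, 100, 22], [551, 115, 28], [550, 110, 23], [550, 103, 13], [542, 120, 24], [540, 115, 24], [540, 108, 12], [532, 125, 25], [529, 117, 29], [524, 132, 28], [522, 125, 27], [520, 120, 23], [514, 135, 26], [512, 127, 27], [507, 145, 24], [504, 137, 29], [502, 132, 24], [497, 147, 26], [495, 135, 25]]
tray black 5845 [ 580.3 -192.8] [230.3 211.5] 2.4 z [12.7 15.8 18.9]
yel 510 [ 594.7 -200.1] [200.9 178.7] 11.9 z [ 3.1  6.5 22.7]
red 77 [ 496.2 -139.9] [16.  29.5] 89.5 z [16.6 20.1 33.2]
[ 0.49691871 -0.13972184  0.02266848]
weight 405 [734.2  60.6] [53.3 46.3] 89.0 z [22.6 35.9 62.2]
jar 556 [732.9 243.5] [52.4 52.7] 77.2 z [22.7 72.3 76.7]
tin 387 [386.7 -15.5] [51. 52.] 44.6 z [17.7 25.8 28.4]
cam pos in tool [ 0.07859656 -0.00132901 -0.06979337] cam axes in tool
 [[ 0.    -0.953 -0.304]
 [ 1.     0.     0.001]
 [-0.    -0.304  0.953]] [297.28830932   0.         286.1741509 ]
```

View pics/crop0.png

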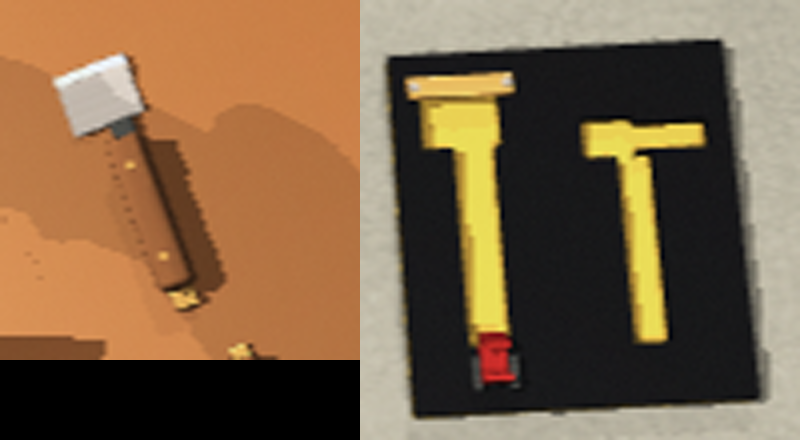

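Measured: the middle knife's handle is 99.7 x 22.7 mm, centred at (466,292) with yaw 20.8°. The tray's yaw is about 2.4° and its origin is near (570,-187). Next I'll move above the knife for a close look.

```bash
cat >> h.py <<'E'
def pose(x,y,z,yaw,tilt=0):
    "TCP target; yaw = tool heading in deg (item x axis; tool x = -item x), tilt = nose down deg"
    a=np.radians(yaw); xi=np.array([np.cos(a),np.sin(a),0]); yi=np.array([-np.sin(a),np.cos(a),0])
    Rm=R.from_matrix(np.stack([-xi,yi,np.array([0,0,-1.])],1))*R.from_euler('y',tilt,degrees=True)
    return np.array([x,y,z]),Rm
def step(target,n=10,start=None):
    o=monitor.get_obs(); p0,R0=(o["ee_pos"],R.from_quat(o["ee_rot"])) if start is None else start
    p1,R1=target; w=(R0.inv()*R1).as_rotvec()/n; P=R0.inv().apply(p1-p0)
    S=sum(R.from_rotvec(w*k).as_matrix() for k in range(n)); d=np.linalg.solve(S,P)
    print(f"x{n} rows:",np.round(np.r_[d,w],4).tolist())
E
python3 - <<'E'
from h import *
step(pose(.466,.292,.22,20.8))
E
```

```text
x10 rows: [-0.0207, -0.0279, 0.0083, -0.0002, -0.0001, -0.0827]
```

Emit:
{"api": "servo_tool", "payload": {
  "moves": [
    [[-0.0207,-0.0279,0.0083,0,0,-0.0827,100],[-0.0207,-0.0279,0.0083,0,0,-0.0827,100],[-0.0207,-0.0279,0.0083,0,0,-0.0827,100],[-0.0207,-0.0279,0.0083,0,0,-0.0827,100],[-0.0207,-0.0279,0.0083,0,0,-0.0827,100],[-0.0207,-0.0279,0.0083,0,0,-0.0827,100],[-0.0207,-0.0279,0.0083,0,0,-0.0827,100],[-0.0207,-0.0279,0.0083,0,0,-0.0827,100],[-0.0207,-0.0279,0.0083,0,0,-0.0827,100],[-0.0207,-0.0279,0.0083,0,0,-0.0827,100]]
  ]
}}

```text
t: 0.93
ee_pos: [0.4669, 0.291, 0.2205]
ee_rot: [-0.183, 0.983, -0.0, -0.0]
wrist_force: [0.1, 0.5, -0.3]
gripper_width: 0.0857
```

```bash
python3 - <<'E'
from h import *
get_image("wrist");get_image("wrist")
o=monitor.get_obs(); print(o["t"],o["ee_pos"],R.from_quat(o["ee_rot"]).as_matrix().round(3).tolist(),np.abs(o["qvel"]).max())
c=cam("wrist"); im,d=get_image("wrist"); save("pics/w1.png",im); P=cloud(d,c); np.savez("w1.npz",im=im,d=d,P=P)
p=P.reshape(-1,3); m=(np.hypot(p[:,0]-.466,p[:,1]-.292)<.07)&(p[:,2]>.014)&(p[:,2]<.04)
rect=cv2.minAreaRect((p[m][:,:2]*1000).astype(np.float32)); print(m.sum(),rect,np.percentile(p[m][:,2],[5,50,95]))
q=p[m&(p[:,2]>.022)]; print(cv2.minAreaRect((q[:,:2]*1000).astype(np.float32)))
E
```

```text
1.0333 [0.47035694 0.28640626 0.2191764 ] [[-0.938, -0.348, 0.0], [-0.348, 0.938, -0.004], [0.001, -0.004, -1.0]] 0.1282552976988723
2422 ((464.1142578125, 293.650634765625), (99.04747009277344, 21.93198013305664), 20.862995147705078) [0.02312684 0.02561927 0.02685607]
((464.117431640625, 293.6385498046875), (99.04658508300781, 21.86383056640625), 20.9196834564209)
```

View pics/w1.png

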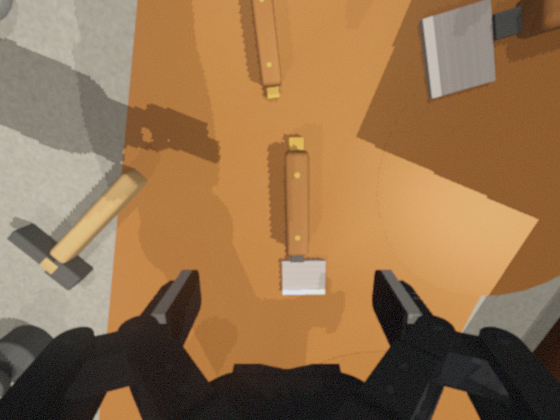

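The wrist image shows the middle knife centred at (297,205) with its blade towards the fingers at (303,278), and clear space beside the handle. I'll descend to grip the top half of the handle.

```bash
python3 - <<'E'
from h import *
print(r.finger_overhang); o=monitor.get_obs(); print(o["ee_pos"])
step(pose(.465,.2928,.085,20.9))
E
```

```text
0.0726
[0.46818765 0.2894652  0.21971604]
x10 rows: [0.0002, 0.0004, 0.0135, -0.0002, -0.0002, -0.0008]
```

Emit:
{"api": "servo_tool", "payload": {
  "moves": [
    [[0,0.0001,0.016,0,0,0,100],[0,0.0001,0.016,0,0,0,100],[0,0.0001,0.016,0,0,0,100],[0,0.0001,0.016,0,0,0,100],[0,0.0001,0.016,0,0,0,100],[0,0,0.016,0,0,0,100],[0,0,0.016,0,0,0,100],[0,0,0.012,0,0,0,100],[0,0,0.008,0,0,0,100],[0,0,0,0,0,0,100]]
  ]
}}

```text
t: 1.92
ee_pos: [0.4647, 0.2934, 0.0872]
ee_rot: [-0.181, 0.983, -0.001, -0.002]
wrist_force: [0.4, -0.2, -0.5]
gripper_width: 0.0854
```

Emit:
{"api": "servo_tool", "payload": {
  "moves": [
    [[0,0,0,0,0,0,0],[0,0,0,0,0,0,0],[0,0,0,0,0,0,0],[0,0,0,0,0,0,0],[0,0,0,0,0,0,0],[0,0,0,0,0,0,0],[0,0,0,0,0,0,0],[0,0,0,0,0,0,0],[0,0,0,0,0,0,0],[0,0,0,0,0,0,0]]
  ],
  "squeeze": 60
}}

```text
t: 2.75
ee_pos: [0.4667, 0.2936, 0.0899]
ee_rot: [-0.181, 0.984, 0.0, 0.001]
wrist_force: [-1.0, -0.5, 6.0]
gripper_width: 0.0196
```

```bash
python3 - <<'E'
from h import *
o=monitor.get_obs(); print(o["t"],o["ee_pos"],o["wrist_force"],o["gripper_width"],np.abs(o["qvel"]).max())
print(R.from_quat(o["ee_rot"]).as_matrix().round(4).tolist())
c=cam("wrist"); im,d=get_image("wrist"); save("pics/w2.png",im); np.savez("w2.npz",im=im,d=d,P=cloud(d,c))
E
```

```text
2.75 [0.46669937 0.29363936 0.08988201] [-1.0180058  -0.45154478  5.99944757] 0.019577752584914798 0.0019919886200470784
[[-0.9348, -0.3552, 0.0012], [-0.3552, 0.9348, 0.0009], [-0.0014, 0.0004, -1.0]]
```

View pics/w2.png

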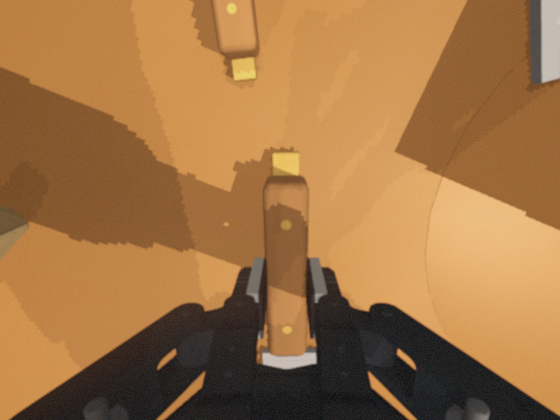

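The knife is gripped (opening 19.6 mm). The handle's rear end is at pixel (286,180) and the brass tail's end at (286,152). I'll work out the knife's position along the hand, then lift.

```bash
python3 - <<'E'
from h import *
o=monitor.get_obs(); Rt=R.from_quat(o["ee_rot"])
P=np.load("w2.npz")["P"]
for (u) in (280,286,292):
    print([ (v,np.round(Rt.inv().apply(P[v,u]-o["ee_pos"])*1000,1).tolist(), round(float(P[v,u,2])*1000,1)) for v in (148,150,152,154,156,165,176,178,180,182,184,190,220,330,350)])
q=(P.reshape(-1,3)-o["ee_pos"]); w=P.reshape(-1,3)[:,2]; q=Rt.inv().apply(q)*1000
m=(w>.018)&(w<.031)&(abs(q[:,1])<18)&(q[:,0]>14)&(q[:,0]<70); print(cv2.minAreaRect(q[m][:,:2].astype(np.float32)),q[m].max(0),q[m].min(0))
step(pose(.467,.293,.22,20.8)); 
E
```

```text
[(148, [65.4, -3.6, 89.0], 0.7), (150, [64.4, -3.6, 89.5], 0.3), (152, [63.8, -3.5, 85.3], 4.4), (154, [63.1, -3.5, 82.3], 7.5), (156, [62.1, -3.5, 82.0], 7.8), (165, [57.6, -3.5, 81.6], 8.1), (176, [51.7, -3.6, 83.3], 6.5), (178, [51.9, -3.4, 76.7], 13.0), (180, [51.6, -3.4, 73.1], 16.6), (182, [51.8, -3.3, 67.0], 22.7), (184, [51.2, -3.2, 65.6], 24.1), (190, [49.0, -3.2, 62.6], 27.2), (220, [34.1, -3.3, 64.0], 25.8), (330, [-28.4, -3.7, 64.0], 25.9), (350, [-41.5, -3.7, 63.8], 26.1)]
[(148, [65.4, -0.4, 89.5], 0.3), (150, [64.3, -0.4, 90.0], -0.2), (152, [63.8, -0.4, 84.6], 5.2), (154, [63.1, -0.4, 82.0], 7.7), (156, [62.1, -0.4, 82.1], 7.7), (165, [57.7, -0.4, 81.5], 8.3), (176, [79.4, -0.5, -69.8], 159.6), (178, [51.8, -0.4, 77.3], 12.5), (180, [51.7, -0.4, 72.8], 17.0), (182, [51.7, -0.5, 67.8], 22.0), (184, [51.2, -0.5, 65.7], 24.1), (190, [48.8, -0.5, 63.6], 26.2), (220, [34.0, -0.4, 64.3], 25.5), (330, [-27.7, -0.4, 63.1], 26.8), (350, [-41.9, -0.4, 64.2], 25.7)]
[(148, [65.5, 2.7, 88.9], 0.9), (150, [64.3, 2.7, 89.9], -0.2), (152, [63.8, 2.6, 84.9], 4.8), (154, [63.3, 2.5, 80.6], 9.1), (156, [62.1, 2.6, 81.9], 7.9), (165, [57.5, 2.6, 82.4], 7.3), (176, [51.9, 2.6, 82.2], 7.6), (178, [51.7, 2.6, 78.0], 11.8), (180, [51.6, 2.5, 73.0], 16.8), (182, [51.6, 2.4, 68.3], 21.4), (184, [51.0, 2.3, 66.4], 23.4), (190, [48.7, 2.3, 64.0], 25.8), (220, [34.1, 2.4, 64.1], 25.7), (330, [-27.9, 2.8, 63.3], 26.6), (350, [-41.9, 2.9, 64.2], 25.7)]
((32.978050231933594, -0.4800300598144531), (22.012054443359375, 38.04051208496094), 89.49776458740234) [52.04056664 10.65875868 71.76807639] [ 14.00510085 -11.51253917  62.01659456]
x10 rows: [-0.0, -0.0001, -0.013, 0.0, 0.0001, 0.0]
```

Emit:
{"api": "servo_tool", "payload": {
  "moves": [
    [[0,0,-0.005,0,0,0,0],[0,0,-0.01,0,0,0,0],[0,0,-0.015,0,0,0,0],[0,0,-0.02,0,0,0,0],[0,0,-0.02,0,0,0,0],[0,0,-0.02,0,0,0,0],[0,0,-0.02,0,0,0,0],[0,0,-0.01,0,0,0,0],[0,0,-0.005,0,0,0,0],[0,0,0,0,0,0,0]]
  ]
}}

```text
t: 3.63
ee_pos: [0.4665, 0.2935, 0.2149]
ee_rot: [-0.181, 0.984, 0.0, 0.001]
wrist_force: [0.0, -0.5, -1.0]
gripper_width: 0.0202
```

```bash
python3 - <<'E'
from h import *
o=monitor.get_obs(); print(o["ee_pos"])
step(pose(.645,-.045,.25,2.4),18)
E
```

```text
[0.46648169 0.29352134 0.21491765]
x18 rows: [-0.0058, -0.0206, -0.0019, 0.0, 0.0001, 0.0178]
```

Emit:
{"api": "servo_tool", "payload": {
  "moves": [
    [[-0.0058,-0.0206,-0.0019,0,0,0.0178,0],[-0.0058,-0.0206,-0.0019,0,0,0.0178,0],[-0.0058,-0.0206,-0.0019,0,0,0.0178,0],[-0.0058,-0.0206,-0.0019,0,0,0.0178,0],[-0.0058,-0.0206,-0.0019,0,0,0.0178,0],[-0.0058,-0.0206,-0.0019,0,0,0.0178,0],[-0.0058,-0.0206,-0.0019,0,0,0.0178,0],[-0.0058,-0.0206,-0.0019,0,0,0.0178,0],[-0.0058,-0.0206,-0.0019,0,0,0.0178,0],[-0.0058,-0.0206,-0.0019,0,0,0.0178,0]]
  ]
}}

```text
t: 4.47
ee_pos: [0.5802, 0.11, 0.2331]
ee_rot: [-0.092, 0.996, 0.0, 0.0]
wrist_force: [0.1, -0.2, -1.4]
gripper_width: 0.0201
```

Emit:
{"api": "servo_tool", "payload": {
  "moves": [
    [[-0.0058,-0.0206,-0.0019,0,0,0.0178,0],[-0.0058,-0.0206,-0.0019,0,0,0.0178,0],[-0.0058,-0.0206,-0.0019,0,0,0.0178,0],[-0.0058,-0.0206,-0.0019,0,0,0.0178,0],[-0.0058,-0.0206,-0.0019,0,0,0.0178,0],[-0.0058,-0.0206,-0.0019,0,0,0.0178,0],[-0.0058,-0.0206,-0.0019,0,0,0.0178,0],[-0.0058,-0.0206,-0.0019,0,0,0.0178,0],[0,0,0,0,0,0,0],[0,0,0,0,0,0,0]]
  ]
}}

```text
t: 5.3
ee_pos: [0.6458, -0.0487, 0.2482]
ee_rot: [-0.019, 1.0, -0.0, 0.0]
wrist_force: [-0.6, 0.3, -0.8]
gripper_width: 0.0199
```

```bash
python3 - <<'E'
from h import *
for i in range(6): get_image("wrist")
o=monitor.get_obs(); print(o["t"],o["ee_pos"],np.abs(o["qvel"]).max())
print(R.from_quat(o["ee_rot"]).as_matrix().round(4).tolist())
c=cam("wrist"); im,d=get_image("wrist"); save("pics/w3.png",im); np.savez("w3.npz",im=im,d=d,P=cloud(d,c),c0=c[0],c1=c[1],c2=c[2])
E
```

```text
5.6 [ 0.64536987 -0.04440942  0.24805267] 0.006493926163466058
[[-0.999, -0.0449, -0.0002], [-0.0449, 0.999, 0.0007], [0.0002, 0.0007, -1.0]]
```

View pics/w3.png

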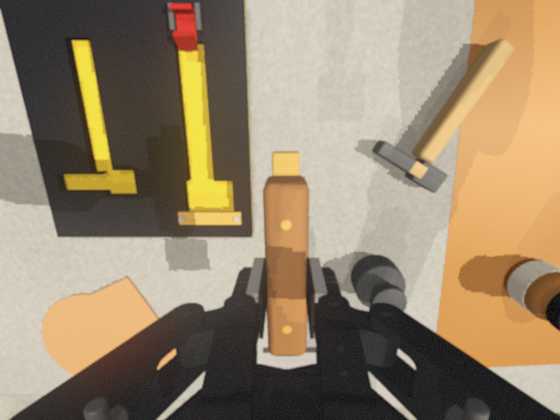

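The wrist view shows the tray clear of the hand: the knife pocket runs from the catch (185,25) to the keeper (210,218), and the hammer pocket lies from (82,45) to (135,182). The held knife is straight in the jaws. I'll rectify the tray-top plane and fit the pocket edges.

```bash
cat > rect.py <<'E'
from h import *
import sys
def ortho(f,z,o=(.570,-.1872),yaw=2.4,x=(-115,135),y=(-120,110),s=4):
    "image resampled on plane z, tray frame; row i -> x=x1-i/s, col j -> y=y1-j/s"
    X=np.arange(x[1],x[0],-1/s); Y=np.arange(y[1],y[0],-1/s); XX,YY=np.meshgrid(X,Y,indexing='ij'); a=np.radians(yaw)
    W=np.stack([o[0]+(np.cos(a)*XX-np.sin(a)*YY)/1e3,o[1]+(np.sin(a)*XX+np.cos(a)*YY)/1e3,np.full(XX.shape,z)],-1)
    C=W@f["c1"].T+f["c2"]; uv=C@f["c0"].T; uv=(uv[...,:2]/uv[...,2:]).astype(np.float32)
    return cv2.remap(f["im"],uv[...,0],uv[...,1],cv2.INTER_LINEAR),X,Y
if __name__=="__main__":
    f=np.load("w3.npz"); o,X,Y=ortho(f,.016); g=o[...,0].astype(float)
    save("pics/ortho3.png",cv2.resize(o,None,fx=.6,fy=.6))
    def edges(v,c): # half-level crossings along a 1-D profile
        s=v>90; k=np.where(s[1:]!=s[:-1])[0]; return np.round((c[k]+c[k+1])/2,1).tolist()
    for x in (-40,-30,-20,0,20,30,40,50,60,65,70,75,80): print("x",x,edges(g[np.argmin(abs(X-x))],Y))
    for y in (60,55,50,45,40,35,30,-40,-45,-50,-55,-60,-65,-70,-75,-80,-90): print("y",y,edges(g[:,np.argmin(abs(Y-y))],X))
E
python3 rect.py
```

```text
x -40 [100.1, 65.4, 39.4, -37.1, -55.1, -110.1]
x -30 [100.4, 65.4, 39.4, -37.1, -55.1, -109.9]
x -20 [100.4, 65.4, 39.4, -37.1, -55.1, -109.9]
x 0 [100.4, 65.4, 39.4, -36.9, -55.1, -109.9]
x 20 [100.4, 65.4, 39.4, -36.6, -54.9, -110.4]
x 30 [100.4, 75.1, 74.9, 68.1, 67.9, 65.9, 39.4, -36.6, -55.1, -110.1]
x 40 [100.1, 76.1, 74.9, 73.9, 72.1, 69.1, 68.1, 66.6, 39.4, -36.6, -54.9, -110.4]
x 50 [100.4, 90.1, 89.9, 75.9, 74.1, 71.6, 68.4, 66.1, 39.4, -18.1, -22.1, -23.9, -26.9, -28.6, -54.4, -110.1]
x 60 [99.9, 91.9, 90.9, 88.6, 88.1, 84.6, 37.9, -15.9, -89.1, -110.1]
x 65 [100.4, 94.4, 93.4, 89.4, 88.9, 85.6, 34.6, -15.9, -89.1, -110.4]
x 70 [99.6, 92.6, 91.6, 88.4, 87.4, 86.4, 85.4, 84.9, 34.6, -15.9, -88.9, -110.1]
x 75 [100.4, 96.4, 95.9, 91.6, 90.4, 89.4, 86.1, 84.6, 34.6, -16.6, -43.9, -110.1]
x 80 [100.4, 90.1, 87.9, 86.1, 34.6, -109.9]
y 60 [121.6, 119.9, 118.4, 114.9, 114.1, 111.1, -63.9, -74.1, -95.4]
y 55 [121.4, 116.9, 115.1, 111.9, -94.9]
y 50 [121.6, 115.6, 114.4, 111.4, -95.1]
y 45 [121.6, 111.1, -95.1]
y 40 [121.6, 111.1, -84.1, -85.1, -95.1]
y 35 [121.9, 110.9, 92.9, 90.9, 62.1, -74.9, -87.4, -91.6, -94.4]
y 30 [122.9, 110.9, 93.1]
y -40 [122.1, 75.9, -66.4]
y -45 [122.1, 72.1, -66.6]
y -50 [122.4, 71.9, 54.1, 52.6, -66.4]
y -55 [122.4, 71.9, 54.1, 38.6, 26.4, 26.1, 25.9, 25.6, 20.6, 18.9, -30.9, -31.1, -60.6, -61.6, -64.6]
y -60 [122.4, 71.9, 54.1]
y -65 [122.4, 71.9, 54.1]
y -70 [122.4, 71.9, 54.1]
y -75 [122.4, 71.9, 54.1]
y -80 [122.4, 71.9, 54.4]
y -90 [122.4]
```

View pics/ortho3.png

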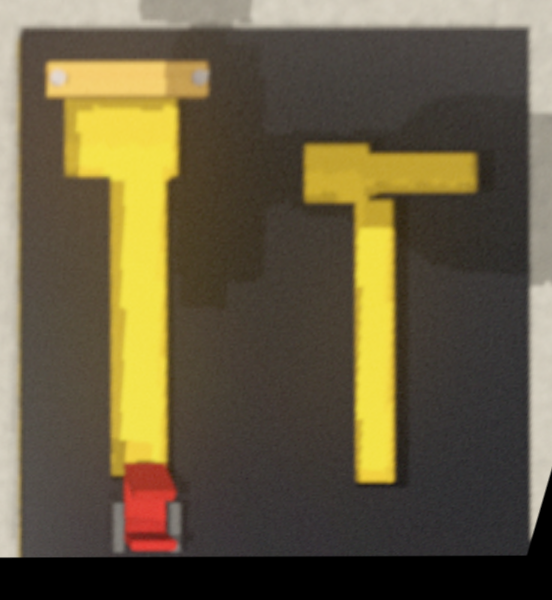

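```bash
python3 - <<'E'
from rect import *
f=np.load("w3.npz"); o,X,Y=ortho(f,.016); print("cam",-f["c1"].T@f["c2"])
def prof(x=None,y=None,lo=0,hi=0,st=4):
    if x is not None:
        i=np.argmin(abs(X-x)); row=o[i-12:i+13].mean(0); c=Y
    else:
        j=np.argmin(abs(Y-y)); row=o[:,j-12:j+13].mean(1); c=X
    k=[n for n in range(0,len(c),st) if lo<=c[n]<=hi]; print((x,y),[(round(c[n]),*row[n].astype(int)) for n in k])
prof(x=0,lo=34,hi=44);prof(x=0,lo=60,hi=70);prof(x=0,lo=-64,hi=-50);prof(x=0,lo=-40,hi=-32);prof(x=63.5,lo=-98,hi=-84)
prof(y=-47,lo=-72,hi=-62); prof(y=58,lo=-68,hi=-58)
E
```

```text
cam [ 0.56631934 -0.04893888  0.3178679 ]
(0, None) [(44, np.int64(243), np.int64(224), np.int64(73)), (43, np.int64(241), np.int64(216), np.int64(69)), (42, np.int64(228), np.int64(199), np.int64(62)), (41, np.int64(188), np.int64(158), np.int64(49)), (40, np.int64(122), np.int64(99), np.int64(38)), (39, np.int64(79), np.int64(65), np.int64(34)), (38, np.int64(77), np.int64(65), np.int64(42)), (37, np.int64(80), np.int64(69), np.int64(49)), (36, np.int64(82), np.int64(71), np.int64(53)), (35, np.int64(81), np.int64(70), np.int64(53)), (34, np.int64(82), np.int64(70), np.int64(52))]
(0, None) [(70, np.int64(88), np.int64(77), np.int64(58)), (69, np.int64(87), np.int64(76), np.int64(58)), (68, np.int64(85), np.int64(73), np.int64(55)), (67, np.int64(87), np.int64(76), np.int64(57)), (66, np.int64(87), np.int64(75), np.int64(56)), (65, np.int64(102), np.int64(86), np.int64(56)), (64, np.int64(152), np.int64(127), np.int64(58)), (63, np.int64(196), np.int64(166), np.int64(58)), (62, np.int64(209), np.int64(178), np.int64(58)), (61, np.int64(210), np.int64(178), np.int64(58)), (60, np.in
[... 2442 characters left out ...]
4(53), np.int64(48), np.int64(49)), (-71, np.int64(52), np.int64(49), np.int64(49)), (-72, np.int64(53), np.int64(49), np.int64(49))]
(None, 58) [(-58, np.int64(186), np.int64(138), np.int64(48)), (-59, np.int64(174), np.int64(106), np.int64(44)), (-60, np.int64(171), np.int64(101), np.int64(43)), (-61, np.int64(172), np.int64(103), np.int64(44)), (-62, np.int64(169), np.int64(102), np.int64(43)), (-63, np.int64(152), np.int64(81), np.int64(38)), (-64, np.int64(129), np.int64(58), np.int64(36)), (-65, np.int64(126), np.int64(55), np.int64(41)), (-66, np.int64(131), np.int64(58), np.int64(46)), (-67, np.int64(137), np.int64(59), np.int64(49)), (-68, np.int64(141), np.int64(61), np.int64(50))]
```

```bash
cat > edges.py <<'E'
from rect import *
f=np.load("w3.npz"); cw=-f["c1"].T@f["c2"]; a=np.radians(2.4); d=(cw[:2]-[.570,-.1872])*1e3; cx,cy=np.array([[np.cos(a),np.sin(a)],[-np.sin(a),np.cos(a)]])@d
def half(axis,at,w,lo,hi,z,zo=.016,ch=0):
    o,X,Y=ortho(f,z); g=o[...,ch].astype(float)
    if axis=='y': i=np.argmin(abs(X-at)); v=g[i-w*4:i+w*4+1].mean(0); c=Y
    else: j=np.argmin(abs(Y-at)); v=g[:,j-w*4:j+w*4+1].mean(1); c=X
    m=(c>=lo)&(c<=hi); v=v[m]; c=c[m]; t=(v[:12].mean()+v[-12:].mean())/2; s=v>t; k=np.where(s[1:]!=s[:-1])[0]
    return [round(float(c[n]+(t-v[n])/(v[n+1]-v[n])*(c[n+1]-c[n])),2) for n in k]
print("cam",cx,cy)
for x in (-35,-15,5,25): print("knife +y z16",half('y',x,5,57,72,.016),"-y floor z6",half('y',x,5,30,46,.006))
for x in (70,82): print("blade +y",half('y',x,3,76,92,.016),"-y fl",half('y',x,3,28,42,.006))
for x in (-45,-20,5,25): print("ham +y z16",half('y',x,4,-46,-30,.016),"-y floor",half('y',x,4,-67,-47,.006))
print("ham tail floor",half('x',-49,3,-80,-58,.006),"peen rear z16",half('x',-78,4,46,63,.016),"front floor",half('x',-78,4,64,84,.006),"face rear z16",half('x',-26,3,42,58,.016),"front floor",half('x',-26,3,68,88,.006))
print("head +y z16",half('y',64,3,-26,-6,.016),"peen end floor",half('y',63.5,2,-104,-80,.006))
print("blade rear z16",half('x',37,1,54,70,.016),half('x',73,4,54,70,.016))
print("bar z21 x",half('x',60,8,85,100,.021),half('x',60,8,103,118,.021),"y",half('y',103,2,86,96,.021),half('y',103,2,15,30,.021))
print("outer x+",half('x',0,5,117,133,.016),half('x',-60,5,117,133,.016),"y-",half('y',0,5,-119,-104,.016),half('y',60,5,-119,-104,.016),"y+ z0",half('y',0,5,92,108,0),half('y',50,5,92,108,0))
E
python3 edges.py
```

```text
cam 2.1123401339354144 138.29397407016344
knife +y z16 [63.79] -y floor z6 [37.25]
knife +y z16 [63.89] -y floor z6 [37.26]
knife +y z16 [63.91] -y floor z6 [37.35]
knife +y z16 [63.93] -y floor z6 [37.33]
blade +y [83.21] -y fl [32.52]
blade +y [82.8] -y fl [32.46]
ham +y z16 [-38.09] -y floor [-60.83]
ham +y z16 [-37.97] -y floor [-60.72]
ham +y z16 [-38.0] -y floor [-60.71]
ham +y z16 [-37.77] -y floor [-60.54]
ham tail floor [-68.22] peen rear z16 [54.86] front floor [73.66] face rear z16 [50.76] front floor [77.46]
head +y z16 [-16.55] peen end floor [-96.06]
blade rear z16 [61.53] [61.28]
bar z21 x [95.84, 86.62] [107.87] y [91.71] [24.87]
outer x+ [123.55] [123.72] y- [-110.53] [-110.58] y+ z0 [99.97] [100.2]
```

Pockets are fitted: knife home is at about (0.5667,-0.1366) and hammer home at about (0.5911,-0.2356), with tray yaw 2.5°. The top and wrist cameras agree to about 1 mm. Next I'll plan the tilted insertion.

```bash
cat >> h.py <<'E'
KH=np.array([.5667,-.1366,.006]); KT=np.array([.0017,-.00045,.0897]); YAW=2.5
def kp(xn,zn,th,yaw=YAW):
    "TCP pose with the knife nose at xn,zn (mm, knife_home frame), nose down th deg"
    _,Rm=pose(0,0,0,yaw,th); a=np.radians(yaw); t=np.radians(th)
    k=KH+np.array([np.cos(a),np.sin(a),0])*(xn-105*np.cos(t))/1e3+np.array([0,0,(zn+105*np.sin(t))/1e3])
    return k-Rm.apply(KT),Rm
E
python3 - <<'E'
from h import *
A=kp(82,60,14);B=kp(82,6.5,14);C=kp(104,1,14);D=kp(104,.5,6.5)
for p in (A,B,C,D): print(p[0].round(4))
step(A,9); step(B,9,A); step(C,9,B); step(D,9,C)
E
```

```text
[ 0.5701 -0.136   0.178 ]
[ 0.5701 -0.136   0.1245]
[ 0.5921 -0.135   0.119 ]
[ 0.5782 -0.1356  0.1073]
x9 rows: [0.0079, -0.0098, 0.0087, 0.0, 0.0271, 0.0001]
x9 rows: [-0.0014, 0.0, 0.0058, 0.0, 0.0, 0.0]
x9 rows: [-0.0025, -0.0, 0.0, 0.0, 0.0, 0.0]
x9 rows: [0.0013, 0.0, 0.0016, -0.0, -0.0145, -0.0]
```

Emit:
{"api": "servo_tool", "payload": {
  "moves": [
    [[0.0079,-0.0098,0.0087,0,0.0271,0,0],[0.0079,-0.0098,0.0087,0,0.0271,0,0],[0.0079,-0.0098,0.0087,0,0.0271,0,0],[0.0079,-0.0098,0.0087,0,0.0271,0,0],[0.0079,-0.0098,0.0087,0,0.0271,0,0],[0.0079,-0.0098,0.0087,0,0.0271,0,0],[0.0079,-0.0098,0.0087,0,0.0271,0,0],[0.0079,-0.0098,0.0087,0,0.0271,0,0],[0.0079,-0.0098,0.0087,0,0.0271,0,0],[0,0,0,0,0,0,0]]
  ]
}}

```text
t: 6.48
ee_pos: [0.5678, -0.1405, 0.1762]
ee_rot: [-0.019, 0.992, -0.003, -0.125]
wrist_force: [-0.9, -0.9, -0.4]
gripper_width: 0.0205
```

```bash
python3 - <<'E'
from h import *
for i in range(8): get_image("wrist")
o=monitor.get_obs(); print(o["t"],o["ee_pos"],np.abs(o["qvel"]).max())
A=kp(82,60,14); print(A[0],((A[1].inv()*R.from_quat(o["ee_rot"])).as_rotvec(degrees=True)).round(2))
step(kp(82,6.5,14),9)
# held-knife check: handle end/tail in tool frame
c=cam("wrist"); im,d=get_image("wrist"); P=cloud(d,c); Rt=R.from_quat(o["ee_rot"])
print([(v,np.round(Rt.inv().apply(P[v,286]-o["ee_pos"])*1000,1).tolist()) for v in (154,160,182,190,220,330)])
im2,d2=get_image("top"); save("pics/t4.png",cv2.resize(im2[100:240,330:460],None,fx=4,fy=4,interpolation=cv2.INTER_CUBIC))
E
```

```text
6.8833 [ 0.5708954  -0.13652597  0.1786742 ] 0.0033522957750192805
[ 0.57014592 -0.13599912  0.17802606] [-0.01 -0.1  -0.03]
x9 rows: [-0.0014, 0.0001, 0.0059, 0.0, 0.0002, 0.0001]
[(154, [62.9, -0.9, 81.7]), (160, [59.9, -0.9, 81.7]), (182, [51.2, -0.9, 69.2]), (190, [48.2, -0.9, 65.3]), (220, [34.0, -0.9, 63.8]), (330, [-28.3, -0.9, 63.7])]
```

View pics/t4.png

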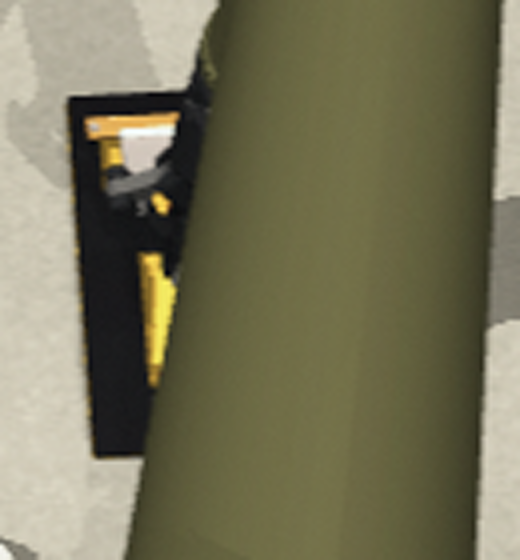

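The top view is now mostly hidden by the forearm, but it shows the blade just behind the keeper at about (140,150), lying in the pocket's column. Descending.

Emit:
{"api": "servo_tool", "payload": {
  "moves": [
    [[-0.0014,0.0001,0.0059,0,0.0002,0,0],[-0.0014,0.0001,0.0059,0,0.0002,0,0],[-0.0014,0.0001,0.0059,0,0.0002,0,0],[-0.0014,0.0001,0.0059,0,0.0002,0,0],[-0.0014,0.0001,0.0059,0,0.0002,0,0],[-0.0014,0.0001,0.0059,0,0.0002,0,0],[-0.0014,0.0001,0.0059,0,0.0002,0,0],[-0.0014,0,0.0059,0,0.0002,0,0],[-0.0014,0,0.0059,0,0.0002,0,0],[0,0,0,0,0,0,0]]
  ]
}}

```text
t: 7.82
ee_pos: [0.5697, -0.1365, 0.1226]
ee_rot: [-0.021, 0.992, -0.003, -0.123]
wrist_force: [1.5, 0.3, 1.6]
gripper_width: 0.0199
```

```bash
python3 - <<'E'
from h import *
for i in range(6): get_image("wrist")
o=monitor.get_obs(); print(o["t"],o["ee_pos"],o["wrist_force"],np.abs(o["qvel"]).max())
B=kp(82,6.5,14); print(B[0],((B[1].inv()*R.from_quat(o["ee_rot"])).as_rotvec(degrees=True)).round(2))
step(kp(104,1,14),9)
c=cam("wrist"); im,d=get_image("wrist"); np.savez("w5.npz",im=im,d=d,P=cloud(d,c),c0=c[0],c1=c[1],c2=c[2]); s,_=get_image("scene")
a=cv2.resize(s[220:310,130:260],(560,388),interpolation=cv2.INTER_CUBIC); o=np.zeros((420,800,3),np.uint8); o[:388,240:]=a; o[:,:240]=im[:,165:405]; save("pics/ws5.png",o)
E
```

```text
8.1167 [ 0.56981633 -0.13659261  0.12386238] [ 0.70071368 -0.52909305 -0.66011898] 0.003404647813716928
[ 0.57014592 -0.13599912  0.12452606] [-0.01  0.05  0.04]
x9 rows: [-0.0025, 0.0001, -0.0001, 0.0, -0.0001, -0.0001]
```

View pics/ws5.png

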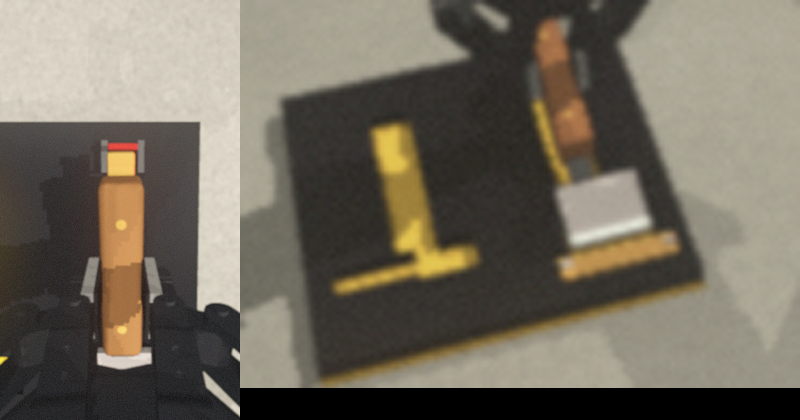

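In the wrist picture (left half) the tail is centred between the catch's cheeks, at columns 104 to 141. In the scene picture the blade sits just short of the keeper and parallel to it. Sliding forward.

Emit:
{"api": "servo_tool", "payload": {
  "moves": [
    [[-0.0025,0.0001,0,0,0,0,0],[-0.0025,0.0001,0,0,0,0,0],[-0.0025,0.0001,0,0,0,0,0],[-0.0025,0.0001,0,0,0,0,0],[-0.0025,0.0001,0,0,0,0,0],[-0.0025,0,0,0,0,0,0],[-0.0025,0,0,0,0,0,0],[-0.0025,0,0,0,0,0,0],[-0.0025,0,0,0,0,0,0],[0,0,0,0,0,0,0]]
  ]
}}

```text
t: 9.05
ee_pos: [0.592, -0.135, 0.1179]
ee_rot: [-0.021, 0.992, -0.003, -0.122]
wrist_force: [0.4, 0.8, -0.7]
gripper_width: 0.0201
```

```bash
python3 - <<'E'
from h import *
for i in range(4): get_image("wrist")
o=monitor.get_obs(); print(o["t"],o["ee_pos"],o["wrist_force"],o["moment"],np.abs(o["qvel"]).max())
C=kp(104,1,14); print(C[0],((C[1].inv()*R.from_quat(o["ee_rot"])).as_rotvec(degrees=True)).round(2))
c=cam("wrist"); im,d=get_image("wrist"); P=cloud(d,c); Rt=R.from_quat(o["ee_rot"])
print([(v,np.round(Rt.inv().apply(P[v,286]-o["ee_pos"])*1000,1).tolist()) for v in (154,160,182,190,220,330)])
step(kp(104,.5,6.5),9)
E
```

```text
9.25 [ 0.59160293 -0.13509976  0.11806339] [ 0.79916125  0.02127777 -0.00794055] [ 0.05916522 -0.46978533 -0.03062353] 0.0021637251285487463
[ 0.59212498 -0.13503949  0.11902606] [-0.01  0.05  0.04]
[(154, [62.7, -0.9, 83.2]), (160, [59.8, -0.9, 82.3]), (182, [51.7, -0.9, 66.7]), (190, [48.2, -0.9, 65.3]), (220, [33.5, -0.9, 65.2]), (330, [-28.5, -0.8, 63.9])]
x9 rows: [0.0012, 0.0, 0.0015, 0.0, -0.0147, -0.0001]
```

Emit:
{"api": "servo_tool", "payload": {
  "moves": [
    [[0.0012,0,0.0015,0,-0.0147,0,0],[0.0012,0,0.0015,0,-0.0147,0,0],[0.0012,0,0.0015,0,-0.0147,0,0],[0.0012,0,0.0015,0,-0.0147,0,0],[0.0012,0,0.0015,0,-0.0147,0,0],[0.0012,0,0.0015,0,-0.0147,0,0],[0.0012,0,0.0015,0,-0.0147,0,0],[0.0012,0,0.0015,0,-0.0147,0,0],[0.0012,0,0.0015,0,-0.0147,0,0],[0,0,0,0,0,0,0]]
  ]
}}

```text
t: 10.13
ee_pos: [0.5789, -0.1359, 0.1076]
ee_rot: [-0.021, 0.998, -0.001, -0.055]
wrist_force: [1.7, -0.5, 1.4]
gripper_width: 0.0195
```

```bash
python3 - <<'E'
from h import *
for i in range(4): get_image("wrist")
o=monitor.get_obs(); print(o["t"],o["ee_pos"],o["wrist_force"],o["moment"],np.abs(o["qvel"]).max())
C=kp(104,.5,6.5); print(C[0],((C[1].inv()*R.from_quat(o["ee_rot"])).as_rotvec(degrees=True)).round(2))
c=cam("wrist"); im,d=get_image("wrist"); P=cloud(d,c); Rt=R.from_quat(o["ee_rot"])
print([(v,np.round(Rt.inv().apply(P[v,286]-o["ee_pos"])*1000,1).tolist(),P[v,286].round(4).tolist()) for v in (154,160,182,190,220,330)])
s,_=get_image("scene")
a=cv2.resize(s[220:310,130:260],(560,388),interpolation=cv2.INTER_CUBIC); o=np.zeros((420,800,3),np.uint8); o[:388,240:]=a; o[:,:240]=im[:,165:405]; save("pics/ws6.png",o)
E
```

```text
10.3333 [ 0.57911389 -0.13581071  0.10746572] [ 1.5679119  -0.68112872  4.28528204] [-0.01327578 -0.30783048  0.01487394] 0.0036021375368890775
[ 0.57818776 -0.135648    0.10731729] [ 0.02 -0.09  0.04]
[(154, [62.9, -0.9, 82.2], [0.5076, -0.1398, 0.0328]), (160, [60.1, -0.9, 80.7], [0.5105, -0.1397, 0.034]), (182, [51.4, -0.9, 68.2], [0.5205, -0.1393, 0.0454]), (190, [48.6, -0.9, 63.8], [0.5238, -0.1391, 0.0495]), (220, [34.0, -0.9, 63.8], [0.5383, -0.1385, 0.0478]), (330, [-29.0, -0.9, 64.6], [0.6008, -0.1358, 0.0401])]
```

View pics/ws6.png

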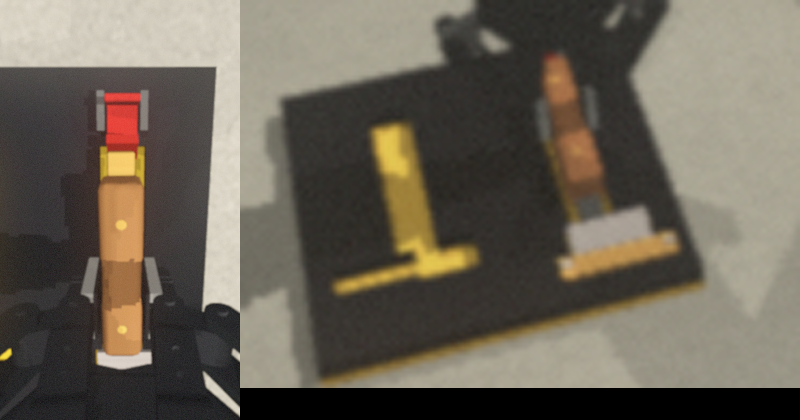

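The blade is under the keeper, the handle is in its slot with the yellow floor showing evenly on both sides, and the tail touches the catch ramp. Now I'll release, back off, and shut the fingers to press the handle's rear.

Emit:
{"api": "servo_tool", "payload": {
  "moves": [
    [[0,0,0,0,0,0,60],[0,0,0,0,0,0,60],[0,0,0,0,0,0,60],[0,0,0,0,0,0,60],[0,0,0,0,0,0,60],[0,0,-0.006,0,0,0,60],[0,0,-0.012,0,0,0,60],[0,0,-0.015,0,0,0,60],[0,0,-0.015,0,0,0,60],[0,0,0,0,0,0,60]]
  ]
}}

```text
t: 11.27
ee_pos: [0.5862, -0.136, 0.1589]
ee_rot: [-0.021, 0.998, -0.002, -0.053]
wrist_force: [0.2, -0.5, 0.2]
gripper_width: 0.0515
```

```bash
python3 - <<'E'
from h import *
for i in range(2): get_image("wrist")
o=monitor.get_obs(); print(o["t"],o["ee_pos"],o["wrist_force"],o["gripper_width"])
c=cam("wrist"); im,d=get_image("wrist"); P=cloud(d,c); np.savez("w7.npz",im=im,P=P)
a=np.radians(YAW); q=P.reshape(-1,3)-KH; X=(q[:,0]*np.cos(a)+q[:,1]*np.sin(a))*1e3; Y=(-q[:,0]*np.sin(a)+q[:,1]*np.cos(a))*1e3; Z=q[:,2]*1e3
m=(abs(Y)<6)
for x in range(-75,110,5):
    k=m&(abs(X-x)<1.5); print(x,np.round(np.median(Z[k]),1) if k.any() else None,end='; ')
m=(Z>19)&(Z<55)&(abs(X+10)<35)&(abs(Y)<16); print(cv2.minAreaRect(np.stack([X,Y],1)[m].astype(np.float32)))
# press point: knife x=-38, fingertip 20 mm above present handle top
xi=np.array([np.cos(a),np.sin(a),0]); p=KH+xi*-.038; 
step(pose(p[0],p[1],.0726+.065,YAW),9)
E
```

```text
11.3667 [ 0.58444468 -0.13557585  0.15577001] [ 0.01475022  0.18935436 -0.44824685] 0.05114318502397881
-75 13.4; -70 13.4; -65 26.1; -60 20.3; -55 25.0; -50 24.4; -45 36.9; -40 41.5; -35 40.9; -30 40.5; -25 39.9; -20 39.2; -15 38.8; -10 38.2; -5 37.7; 0 37.1; 5 157.7; 10 36.5; 15 35.7; 20 35.1; 25 34.6; 30 34.1; 35 33.6; 40 33.0; 45 32.4; 50 31.9; 55 30.0; 60 None; 65 12.3; 70 8.8; 75 8.3; 80 7.5; 85 7.2; 90 6.7; 95 10.9; 100 14.8; 105 14.8; ((-10.010643005371094, -0.19229888916015625), (70.07512664794922, 22.038801193237305), 0.5128375291824341)
x9 rows: [0.006, -0.0001, 0.0023, 0.0, -0.0126, -0.0001]
```

Emit:
{"api": "servo_tool", "payload": {
  "moves": [
    [[0.0057,-0.0001,0.0023,0,-0.0126,0,0],[0.0057,-0.0001,0.0023,0,-0.0126,0,0],[0.0057,-0.0001,0.0023,0,-0.0126,0,0],[0.0057,-0.0001,0.0023,0,-0.0126,0,0],[0.0057,0,0.0023,0,-0.0126,0,0],[0.0057,0,0.0023,0,-0.0126,0,0],[0.0057,0,0.0023,0,-0.0126,0,0],[0.0057,0,0.0023,0,-0.0126,0,0],[0.0057,0,0.0023,0,-0.0126,0,0],[0,0,0,0,0,0,0]]
  ]
}}

```text
t: 12.25
ee_pos: [0.5295, -0.1384, 0.1366]
ee_rot: [-0.021, 1.0, 0.0, -0.0]
wrist_force: [-0.9, 0.3, 0.7]
gripper_width: -0.0001
```

Emit:
{"api": "servo_tool", "payload": {
  "moves": [
    [[0,0,0.002,0,0,0,0],[0,0,0.002,0,0,0,0],[0,0,0.002,0,0,0,0],[0,0,0.002,0,0,0,0],[0,0,0.002,0,0,0,0],[0,0,0.002,0,0,0,0],[0,0,0.002,0,0,0,0],[0,0,0,0,0,0,0],[0,0,0,0,0,0,0],[0,0,0,0,0,0,0]]
  ]
}}

```text
t: 13.08
ee_pos: [0.5315, -0.1381, 0.1232]
ee_rot: [-0.021, 1.0, 0.0, 0.0]
wrist_force: [-0.2, -0.8, 0.0]
gripper_width: -0.0002
```

Emit:
{"api": "servo_tool", "payload": {
  "moves": [
    [[0,0,0.002,0,0,0,0],[0,0,0.002,0,0,0,0],[0,0,0.002,0,0,0,0],[0,0,0.002,0,0,0,0],[0,0,0.002,0,0,0,0],[0,0,0.002,0,0,0,0],[0,0,0.002,0,0,0,0],[0,0,0.002,0,0,0,0],[0,0,0,0,0,0,0],[0,0,0,0,0,0,0]]
  ]
}}

```text
t: 13.92
ee_pos: [0.5312, -0.138, 0.1066]
ee_rot: [-0.021, 1.0, 0.0, -0.0]
wrist_force: [-0.5, -0.7, 0.5]
gripper_width: 0.0002
```

Emit:
{"api": "servo_tool", "payload": {
  "moves": [
    [[0,0,0.001,0,0,0,0],[0,0,0.001,0,0,0,0],[0,0,0.001,0,0,0,0],[0,0,0.001,0,0,0,0],[0,0,0.001,0,0,0,0],[0,0,0.001,0,0,0,0],[0,0,0,0,0,0,0],[0,0,0,0,0,0,0],[0,0,0,0,0,0,0],[0,0,0,0,0,0,0]]
  ]
}}

```text
t: 14.75
ee_pos: [0.5316, -0.1382, 0.1046]
ee_rot: [-0.021, 1.0, 0.001, 0.0]
wrist_force: [-11.1, 1.8, 25.2]
gripper_width: -0.0001
```

Emit:
{"api": "servo_tool", "payload": {
  "moves": [
    [[0,0,-0.006,0,0,0,0],[0,0,-0.015,0,0,0,0],[-0.003,0,-0.02,0,0,0,0],[-0.003,0,-0.02,0,0,0,0],[-0.003,0,-0.02,0,0,0,0],[-0.003,0,-0.02,0,0,0,0],[-0.003,0,-0.02,0,0,0,0],[-0.003,0,-0.01,0,0,0,0],[0,0,0,0,0,0,0],[0,0,0,0,0,0,0]]
  ]
}}

```text
t: 15.58
ee_pos: [0.5494, -0.1373, 0.2318]
ee_rot: [-0.021, 1.0, 0.0, 0.0]
wrist_force: [-0.3, 1.0, -1.5]
gripper_width: 0.0001
```

```bash
python3 - <<'E'
from h import *
for i in range(5): get_image("wrist")
o=monitor.get_obs(); print(o["t"],o["ee_pos"],o["wrist_force"])
c=cam("wrist"); im,d=get_image("wrist"); P=cloud(d,c); np.savez("w8.npz",im=im,P=P,c0=c[0],c1=c[1],c2=c[2]); save("pics/w8.png",im)
a=np.radians(YAW); q=P.reshape(-1,3)-KH; X=(q[:,0]*np.cos(a)+q[:,1]*np.sin(a))*1e3; Y=(-q[:,0]*np.sin(a)+q[:,1]*np.cos(a))*1e3; Z=q[:,2]*1e3
m=(abs(Y)<6)
for x in range(-80,110,5):
    k=m&(abs(X-x)<1.5); print(x,np.round(np.median(Z[k]),1) if k.any() else None,end='; ')
E
```

```text
15.8333 [ 0.54865071 -0.13724396  0.23077999] [ 0.41394126 -0.24292085 -0.08516126]
-80 13.4; -75 13.3; -70 13.5; -65 26.1; -60 20.0; -55 8.0; -50 7.9; -45 25.2; -40 25.8; -35 227.7; -30 229.1; -25 193.4; -20 190.0; -15 190.6; -10 199.4; -5 25.8; 0 25.8; 5 26.1; 10 25.9; 15 25.7; 20 25.8; 25 26.0; 30 25.9; 35 None; 40 None; 45 None; 50 None; 55 None; 60 None; 65 None; 70 None; 75 None; 80 None; 85 None; 90 None; 95 None; 100 None; 105 None;
```

View pics/w8.png

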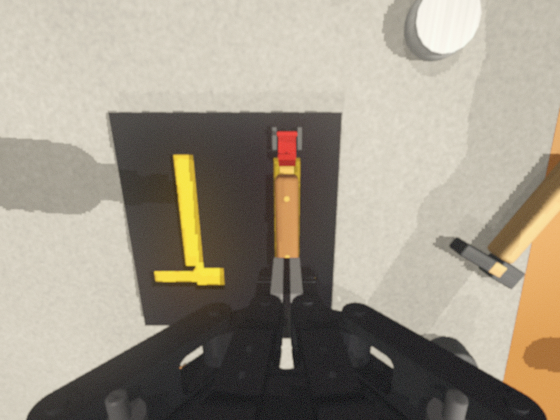

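The knife is home. Its handle top is level at 25.8 mm above the pocket floor all along, and the catch is forward over the tail at (287,160) in this image. Next, fit the hammer's pose from the earlier settled wrist cloud.

```bash
cat > ham.py <<'E'
from h import *
from scipy.spatial import cKDTree
from scipy.optimize import minimize
g=np.stack(np.meshgrid(np.arange(-84.5,57,1),np.arange(-44.5,31,1)),-1).reshape(-1,2); x,y=g.T
T=g[((x<34)&(abs(y)<9))|((x>=34)&(x<=56)&(y>=-9)&(y<=30))|((x>=38)&(x<=52)&(y<0))]
def fit(P,p0,zlo=.02,zhi=.034,rad=.13):
    p=P.reshape(-1,3); p=p[(p[:,2]>zlo)&(p[:,2]<zhi)&(np.hypot(p[:,0]-p0[0]/1e3,p[:,1]-p0[1]/1e3)<rad)][:,:2]*1e3
    def tr(q): return T@R.from_euler('z',q[2],degrees=True).as_matrix()[:2,:2].T+q[:2]
    def cost(q):
        t=tr(q); a=cKDTree(t).query(p)[0]; b=cKDTree(p).query(t)[0]
        return np.minimum(a,8).mean()+np.minimum(b,8).mean()
    r_=minimize(cost,p0,method='Nelder-Mead',options=dict(initial_simplex=[p0,np.add(p0,[8,0,0]),np.add(p0,[0,8,0]),np.add(p0,[0,0,6])],xatol=.05,fatol=1e-4))
    return r_.x,r_.fun,len(p)
if __name__=="__main__":
    for n in ("w3","top0","w8"): print(n,fit(np.load(n+".npz")["P"],[565,107,-28]))
    h,_,_=fit(np.load("w3.npz")["P"],[565,107,-28]); a=np.radians(h[2])
    step(pose((h[0]+8*np.cos(a))/1e3,(h[1]+8*np.sin(a))/1e3,.2,h[2]),10)
E
python3 ham.py
```

```text
w3 (array([567.41021174, 104.53357291, -27.2511304 ]), np.float64(0.8114900903794506), 4073)
top0 (array([568.02542755, 103.35583109, -27.28015591]), np.float64(1.4272760827798854), 544)
w8 (array([567.12406755, 103.07503118, -25.76474502]), np.float64(2.2522395729573215), 2678)
x10 rows: [0.002, 0.0241, 0.0031, -0.0, -0.0002, 0.0518]
```

Emit:
{"api": "servo_tool", "payload": {
  "moves": [
    [[0.002,0.0241,0.0031,0,0,0.0518,60],[0.002,0.0241,0.0031,0,0,0.0518,60],[0.002,0.0241,0.0031,0,0,0.0518,60],[0.002,0.0241,0.0031,0,0,0.0518,60],[0.002,0.0241,0.0031,0,0,0.0518,60],[0.002,0.0241,0.0031,0,0,0.0518,60],[0.002,0.0241,0.0031,0,0,0.0518,60],[0.002,0.0241,0.0031,0,0,0.0518,60],[0.002,0.0241,0.0031,0,0,0.0518,60],[0.002,0.0241,0.0031,0,0,0.0518,60]]
  ]
}}

```text
t: 16.72
ee_pos: [0.5748, 0.1017, 0.2005]
ee_rot: [0.237, 0.972, -0.0, -0.0]
wrist_force: [-0.0, -0.4, 0.0]
gripper_width: 0.0512
```

```bash
python3 - <<'E'
from ham import *
for i in range(7): get_image("wrist")
o=monitor.get_obs(); print(o["t"],o["ee_pos"],np.abs(o["qvel"]).max())
c=cam("wrist"); im,d=get_image("wrist"); P=cloud(d,c); h,f,n=fit(P,[567.4,104.5,-27.3]); print(h,f,n)
a=np.radians(h[2]); step(pose((h[0]+12*np.cos(a))/1e3,(h[1]+12*np.sin(a))/1e3,.084,h[2]),9)
E
```

```text
17.0667 [0.57493719 0.09881771 0.20109261] 0.0070618196110352385
[567.77733981 104.56608536 -27.50218966] 0.7766815499235803 4458
x9 rows: [-0.0003, 0.0002, 0.013, -0.0, 0.0, 0.0003]
```

Emit:
{"api": "servo_tool", "payload": {
  "moves": [
    [[-0.0003,0.0002,0.016,0,0,0.0003,60],[-0.0003,0.0002,0.016,0,0,0.0003,60],[-0.0003,0.0002,0.016,0,0,0.0003,60],[-0.0003,0.0002,0.016,0,0,0.0003,60],[-0.0003,0.0002,0.016,0,0,0.0003,60],[-0.0003,0.0002,0.014,0,0,0.0003,60],[-0.0003,0.0002,0.011,0,0,0.0003,60],[-0.0003,0.0002,0.008,0,0,0.0003,60],[-0.0003,0.0002,0.004,0,0,0.0003,60],[0,0,0,0,0,0,60]]
  ]
}}

```text
t: 17.95
ee_pos: [0.578, 0.1004, 0.0835]
ee_rot: [0.237, 0.972, -0.0, -0.0]
wrist_force: [0.9, -1.0, 0.5]
gripper_width: 0.0514
```

Emit:
{"api": "servo_tool", "payload": {
  "moves": [
    [[0,0,0,0,0,0,60],[0,0,0,0,0,0,0],[0,0,0,0,0,0,0],[0,0,0,0,0,0,0],[0,0,0,0,0,0,0],[0,0,0,0,0,0,0],[0,0,0,0,0,0,0],[0,0,0,0,0,0,0],[0,0,0,0,0,0,0],[0,0,0,0,0,0,0]]
  ],
  "squeeze": 80
}}

```text
t: 18.78
ee_pos: [0.5788, 0.1009, 0.0852]
ee_rot: [0.237, 0.972, 0.0, 0.001]
wrist_force: [-1.3, 0.2, 5.0]
gripper_width: 0.0155
```

```bash
cat > hand.py <<'E'
from h import *
def inhand(lo=.014):
    "handle end and axis in tool frame, from the rear part of the handle seen by the wrist camera"
    o=monitor.get_obs(); Rt=R.from_quat(o["ee_rot"]); c=cam("wrist"); im,d=get_image("wrist"); P=cloud(d,c)
    q=Rt.inv().apply(P.reshape(-1,3)-o["ee_pos"])*1e3
    m=(q[:,0]>16)&(q[:,0]<110)&(abs(q[:,1])<22)&(q[:,2]>50)&(q[:,2]<75); s=q[m]
    print("t",o["t"],"tcp",o["ee_pos"].round(4),"F",o["wrist_force"].round(1),"w",round(o["gripper_width"],4),"end x",np.percentile(s[:,0],[98,99.5,100]).round(1),cv2.minAreaRect(s[:,:2].astype(np.float32)))
    k=s[(s[:,2]<np.percentile(s[:,2],40)+2.5)]; print("top z slope",np.polyfit(k[:,0],k[:,2],1).round(4),"axis y",np.polyfit(k[:,0],k[:,1],1).round(4))
if __name__=="__main__": inhand()
E
python3 hand.py
```

```text
t 18.7833 tcp [0.5788 0.1009 0.0852] F [-1.3  0.2  5. ] w 0.0155 end x [94.7 96.  96.6] ((56.31656265258789, -1.190068244934082), (18.105825424194336, 80.64164733886719), 89.86048889160156)
top z slope [-2.00000e-04  5.96497e+01] axis y [-1.1000e-03 -1.1438e+00]
```

Emit:
{"api": "servo_tool", "payload": {
  "moves": [
    [[0,0,-0.005,0,0,0,0],[0,0,-0.01,0,0,0,0],[0,0,-0.015,0,0,0,0],[0,0,-0.02,0,0,0,0],[0,0,-0.02,0,0,0,0],[0,0,-0.02,0,0,0,0],[0,0,-0.02,0,0,0,0],[0,0,-0.01,0,0,0,0],[0,0,-0.005,0,0,0,0],[0,0,0,0,0,0,0]]
  ]
}}

```text
t: 19.67
ee_pos: [0.5786, 0.1008, 0.2102]
ee_rot: [0.237, 0.972, 0.001, 0.001]
wrist_force: [-0.2, -0.1, -2.4]
gripper_width: 0.0157
```

```bash
cat >> h.py <<'E'
HH=np.array([.5913,-.2355,.006]); HT=np.array([.0113,-.0006,.0852])
def hp(dz,dx=0,dy=0,yaw=YAW):
    _,Rm=pose(0,0,0,yaw); a=np.radians(yaw)
    return HH+np.array([dx*np.cos(a)-dy*np.sin(a),dx*np.sin(a)+dy*np.cos(a),dz])/1e3-Rm.apply(HT),Rm
E
python3 hand.py; python3 - <<'E'
from h import *
step(hp(50),19)
E
```

```text
t 19.6667 tcp [0.5786 0.1008 0.2102] F [-0.2 -0.1 -2.4] w 0.0157 end x [94.7 96.  96.7] ((56.34983444213867, -1.1352958679199219), (18.077129364013672, 80.6671142578125), 89.88916778564453)
top z slope [-7.00000e-04  5.97202e+01] axis y [-5.0000e-04 -1.1306e+00]
x19 rows: [-0.0054, -0.0171, 0.0036, 0.0, -0.0, -0.0274]
```

Emit:
{"api": "servo_tool", "payload": {
  "moves": [
    [[-0.0054,-0.0171,0.0036,0,0,-0.0274,0],[-0.0054,-0.0171,0.0036,0,0,-0.0274,0],[-0.0054,-0.0171,0.0036,0,0,-0.0274,0],[-0.0054,-0.0171,0.0036,0,0,-0.0274,0],[-0.0054,-0.0171,0.0036,0,0,-0.0274,0],[-0.0054,-0.0171,0.0036,0,0,-0.0274,0],[-0.0054,-0.0171,0.0036,0,0,-0.0274,0],[-0.0054,-0.0171,0.0036,0,0,-0.0274,0],[-0.0054,-0.0171,0.0036,0,0,-0.0274,0],[-0.0054,-0.0171,0.0036,0,0,-0.0274,0]]
  ]
}}

```text
t: 20.55
ee_pos: [0.5684, -0.0785, 0.1711]
ee_rot: [0.101, 0.995, -0.0, -0.002]
wrist_force: [0.3, -0.0, -1.3]
gripper_width: 0.0157
```

Emit:
{"api": "servo_tool", "payload": {
  "moves": [
    [[-0.0054,-0.0171,0.0036,0,0,-0.0274,0],[-0.0054,-0.0171,0.0036,0,0,-0.0274,0],[-0.0054,-0.0171,0.0036,0,0,-0.0274,0],[-0.0054,-0.0171,0.0036,0,0,-0.0274,0],[-0.0054,-0.0171,0.0036,0,0,-0.0274,0],[-0.0054,-0.0171,0.0036,0,0,-0.0274,0],[-0.0054,-0.0171,0.0036,0,0,-0.0274,0],[-0.0054,-0.0171,0.0036,0,0,-0.0274,0],[-0.0054,-0.0171,0.0036,0,0,-0.0274,0],[0,0,0,0,0,0,0]]
  ]
}}

```text
t: 21.38
ee_pos: [0.6018, -0.2395, 0.1381]
ee_rot: [-0.02, 1.0, -0.001, -0.002]
wrist_force: [-0.6, -0.3, -2.1]
gripper_width: 0.016
```

```bash
python3 - <<'E'
from h import *
for i in range(7): get_image("wrist")
o=monitor.get_obs(); H=hp(50); print(o["t"],o["ee_pos"],H[0],(H[1].inv()*R.from_quat(o["ee_rot"])).as_rotvec(degrees=True).round(2),np.abs(o["qvel"]).max())
step(hp(13),9)
E
```

```text
21.7333 [ 0.60344087 -0.23380276  0.14058321] [ 0.60256307 -0.23440767  0.1412    ] [-0.05  0.01 -0.04] 0.005056879777086802
x9 rows: [0.0001, -0.0001, 0.004, 0.0001, -0.0, 0.0001]
```

Hover 3 mm above the tray top, then check the alignment against the slot in a close picture.

Emit:
{"api": "servo_tool", "payload": {
  "moves": [
    [[0.0001,-0.0001,0.004,0,0,0,0],[0.0001,-0.0001,0.004,0,0,0,0],[0.0001,-0.0001,0.004,0,0,0,0],[0.0001,-0.0001,0.004,0,0,0,0],[0.0001,-0.0001,0.004,0,0,0,0],[0.0001,-0.0001,0.004,0,0,0,0],[0.0001,0,0.004,0,0,0,0],[0.0001,0,0.004,0,0,0,0],[0.0001,0,0.004,0,0,0,0],[0,0,0,0,0,0,0]]
  ]
}}

```text
t: 22.57
ee_pos: [0.6019, -0.2356, 0.1036]
ee_rot: [-0.021, 1.0, 0.0, -0.001]
wrist_force: [0.1, 0.1, -2.2]
gripper_width: 0.0155
```

```bash
python3 hand.py; python3 - <<'E'
from h import *
for i in range(3): get_image("wrist")
o=monitor.get_obs(); H=hp(13); print(o["t"],o["ee_pos"],H[0],(H[1].inv()*R.from_quat(o["ee_rot"])).as_rotvec(degrees=True).round(2))
c=cam("wrist"); im,d=get_image("wrist"); np.savez("w9.npz",im=im,d=d,P=cloud(d,c),c0=c[0],c1=c[1],c2=c[2])
# handle tail end vs slot tail end, in hammer_home frame
a=np.radians(YAW); P=cloud(d,c); q=P-HH; X=(q[...,0]*np.cos(a)+q[...,1]*np.sin(a))*1e3; Y=(-q[...,0]*np.sin(a)+q[...,1]*np.cos(a))*1e3; Z=q[...,2]*1e3
for v in range(40,200,8):
    row=[(u,) for u in range(0)]
    m=(Z[v]>33)&(abs(Y[v])<20); f=(im[v,:,0]>110)&(im[v,:,2]<90)&(Z[v]<12)&(abs(Y[v])<20)
    print(v,"x",round(float(np.median(X[v,270:300])),1),"handle Y",(Y[v][m].min().round(1),Y[v][m].max().round(1)) if m.any() else None,"floor Y",(Y[v][f].min().round(1),Y[v][f].max().round(1),f.sum()) if f.any() else None)
s,_=get_image("scene")
a=cv2.resize(s[220:310,130:260],(560,388),interpolation=cv2.INTER_CUBIC); o=np.zeros((420,800,3),np.uint8); o[:388,240:]=a; o[:,:240]=im[:,165:405]; save("pics/ws9.png",o)
E
```

```text
t 22.5667 tcp [ 0.6019 -0.2356  0.1036] F [ 0.1  0.1 -2.2] w 0.0155 end x [95.2 96.6 97.2] ((56.58976745605469, -0.5983743667602539), (18.103723526000977, 81.15070343017578), 89.91207122802734)
top z slope [-2.00000e-04  5.97286e+01] axis y [-0.0008 -0.5798]
22.7667 [ 0.60267277 -0.23586276  0.10496555] [ 0.60256307 -0.23440767  0.1042    ] [ 0.01 -0.03  0.05]
40 x -103.7 handle Y (np.float64(-1.7), np.float64(-1.7)) floor Y None
48 x -100.4 handle Y (np.float64(-1.7), np.float64(-1.7)) floor Y None
56 x -97.0 handle Y (np.float64(-1.7), np.float64(-1.7)) floor Y None
64 x -93.5 handle Y (np.float64(-1.7), np.float64(-1.7)) floor Y None
72 x -90.0 handle Y (np.float64(-1.7), np.float64(-1.7)) floor Y None
80 x -83.1 handle Y (np.float64(-9.4), np.float64(6.5)) floor Y (np.float64(-11.5), np.float64(8.9), np.int64(2))
88 x -80.1 handle Y (np.float64(-10.3), np.float64(7.4)) floor Y (np.float64(10.4), np.float64(10.9), np.int64(2))
96 x -77.1 handle Y (np.float64(-10.4), np.float64(7.4)) floor Y (np.float64(10.5), np.float64(10.9), np.int64(2))
104 x -74.0 handle Y (np.float64(-10.1), 
[... 658 characters left out ...]

152 x -54.8 handle Y (np.float64(-10.0), np.float64(7.0)) floor Y (np.float64(-12.2), np.float64(10.9), np.int64(4))
160 x -51.4 handle Y (np.float64(-10.1), np.float64(7.1)) floor Y (np.float64(-12.3), np.float64(10.7), np.int64(3))
168 x -47.9 handle Y (np.float64(-10.2), np.float64(7.1)) floor Y (np.float64(-12.4), np.float64(10.7), np.int64(3))
176 x -44.5 handle Y (np.float64(-10.3), np.float64(7.3)) floor Y (np.float64(-12.5), np.float64(10.9), np.int64(3))
184 x -40.9 handle Y (np.float64(-10.3), np.float64(7.3)) floor Y (np.float64(10.3), np.float64(10.9), np.int64(2))
192 x -37.2 handle Y (np.float64(-10.5), np.float64(7.4)) floor Y (np.float64(10.5), np.float64(10.9), np.int64(2))
```

The numbers put the handle about 0.8 mm to the -y side of the slot's centre, so I'll shift by +1 mm and lower.

Emit:
{"api": "servo_tool", "payload": {
  "moves": [
    [[0,0.001,0,0,0,0,0],[0,0,0,0,0,0,0],[0,0,0.0015,0,0,0,0],[0,0,0.0015,0,0,0,0],[0,0,0.0015,0,0,0,0],[0,0,0.0015,0,0,0,0],[0,0,0.0015,0,0,0,0],[0,0,0.0015,0,0,0,0],[0,0,0,0,0,0,0],[0,0,0,0,0,0,0]]
  ]
}}

```text
t: 23.7
ee_pos: [0.6024, -0.2348, 0.0956]
ee_rot: [-0.021, 1.0, 0.0, -0.0]
wrist_force: [0.0, 0.2, -2.4]
gripper_width: 0.0161
```

Emit:
{"api": "servo_tool", "payload": {
  "moves": [
    [[0,0,0.001,0,0,0,0],[0,0,0.001,0,0,0,0],[0,0,0.001,0,0,0,0],[0,0,0.001,0,0,0,0],[0,0,0.001,0,0,0,0],[0,0,0,0,0,0,0],[0,0,0,0,0,0,0],[0,0,0,0,0,0,0],[0,0,0,0,0,0,0],[0,0,0,0,0,0,0]]
  ]
}}

```text
t: 24.53
ee_pos: [0.6024, -0.2348, 0.0912]
ee_rot: [-0.021, 1.0, 0.0, 0.0]
wrist_force: [-3.0, 2.1, 5.9]
gripper_width: 0.0164
```

```bash
python3 hand.py
```

```text
t 24.5333 tcp [ 0.6024 -0.2348  0.0912] F [-3.   2.1  5.9] w 0.0164 end x [107.7 109.3 110. ] ((63.01116943359375, 0.006015777587890625), (43.983558654785156, 93.97811126708984), 89.9933090209961)
top z slope [1.4000e-03 5.9669e+01] axis y [-0.0022 -0.4915]
```

TCP z is 0.0912, exactly the expected floor height, with light contact force. Now release and retreat.

Emit:
{"api": "servo_tool", "payload": {
  "moves": [
    [[0,0,0,0,0,0,50],[0,0,0,0,0,0,50],[0,0,0,0,0,0,50],[0,0,0,0,0,0,50],[0,0,-0.006,0,0,0,50],[0,0,-0.012,0,0,0,50],[0,0,-0.02,0,0,0,50],[0,0,-0.02,0,0,0,50],[0,0,-0.02,0,0,0,50],[0,0,-0.02,0,0,0,50]]
  ]
}}

```text
t: 25.42
ee_pos: [0.6026, -0.235, 0.1911]
ee_rot: [-0.021, 1.0, -0.0, 0.001]
wrist_force: [1.0, 0.7, 0.6]
gripper_width: 0.0425
```

Emit:
{"api": "servo_tool", "payload": {
  "moves": [
    [[0.003,0.03,-0.006,0,0,0,50],[0.003,0.03,-0.006,0,0,0,50],[0.003,0.03,-0.006,0,0,0,50],[0.003,0.03,-0.006,0,0,0,50],[0.003,0.03,-0.006,0,0,0,50],[0.003,0.03,-0.006,0,0,0,50],[0.003,0.03,-0.006,0,0,0,50],[0,0.03,0,0,0,0,50],[0,0,0,0,0,0,50],[0,0,0,0,0,0,50]]
  ]
}}

```text
t: 26.25
ee_pos: [0.5714, 0.0065, 0.2321]
ee_rot: [-0.024, 1.0, 0.0, 0.001]
wrist_force: [0.3, 0.2, 0.7]
gripper_width: 0.0427
```

```bash
python3 - <<'E'
from h import *
for i in range(6): get_image("wrist")
o=monitor.get_obs(); print(o["t"],o["ee_pos"],o["wrist_force"])
s,ds=get_image("scene"); im,d=get_image("top"); P=cloud(d,cam("top")); a=np.radians(YAW)
for nm,O in (("knife",KH),("hammer",HH)):
    q=P.reshape(-1,3)-O; X=(q[:,0]*np.cos(a)+q[:,1]*np.sin(a))*1e3; Y=(-q[:,0]*np.sin(a)+q[:,1]*np.cos(a))*1e3; Z=q[:,2]*1e3
    print(nm,[(x,round(float(np.median(Z[(abs(X-x)<5)&(abs(Y)<6)])),1)) for x in range(-80,80,10)])
    if nm=="hammer": print("face",np.median(Z[(abs(X-45)<8)&(abs(Y-20)<6)]),"peen",np.median(Z[(abs(X-45)<4)&(abs(Y+32)<8)]))
for n,b in dict(weight=(270,305,88,122),jar=(198,232,85,125),tin=(308,338,230,258)).items():
    p=P[b[2]:b[3],b[0]:b[1]].reshape(-1,3); p=p[(p[:,2]>.015)&(p[:,2]<.1)]; print(n,(cv2.minAreaRect((p[:,:2]*1000).astype(np.float32)) if len(p)>9 else None))
A=cv2.resize(im[115:220,340:445],(400,400),interpolation=cv2.INTER_CUBIC); B=cv2.resize(s[215:305,135:240],(400,343),interpolation=cv2.INTER_CUBIC)
o=np.zeros((400,800,3),np.uint8); o[:,:400]=A; o[:343,400:]=B; save("pics/final.png",o)
E
```

```text
26.55 [0.57128636 0.00246958 0.23084664] [ 0.26102163 -0.38612306 -0.3692602 ]
knife [(-80, nan), (-70, nan), (-60, nan), (-50, nan), (-40, nan), (-30, nan), (-20, nan), (-10, nan), (0, nan), (10, nan), (20, nan), (30, nan), (40, nan), (50, nan), (60, nan), (70, nan)]
hammer [(-80, 25.0), (-70, 25.4), (-60, 26.1), (-50, 25.8), (-40, 25.3), (-30, 25.6), (-20, 26.0), (-10, 25.2), (0, 26.0), (10, 25.7), (20, 25.9), (30, 25.8), (40, 23.0), (50, 23.2), (60, 10.7), (70, 10.3)]
face 24.18582753184638 peen 23.53589026215299
weight ((734.7244873046875, 60.79448699951172), (53.54680252075195, 46.93101501464844), 87.31198120117188)
jar ((732.758056640625, 242.9510955810547), (52.25539779663086, 53.18694305419922), 78.67012023925781)
tin None
  return _methods._mean(a, axis=axis, dtype=dtype,
  ret = ret.dtype.type(ret / rcount)
```

View pics/final.png

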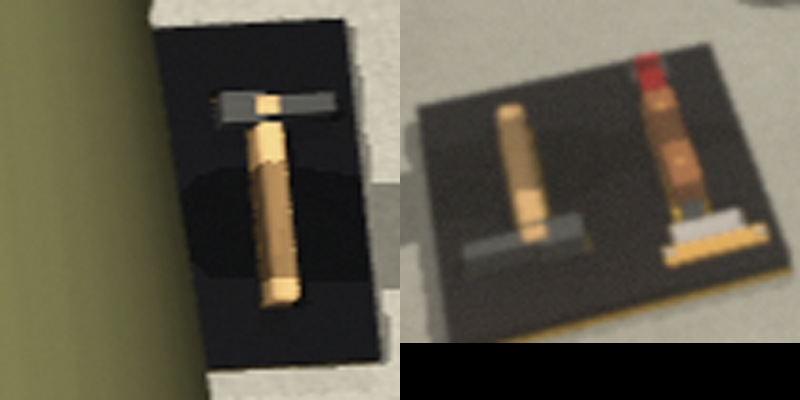

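The final picture shows the hammer flush in its pocket (left half, about (270,200)). In the right half the knife's blade is under the bar and the red catch is at its tail. The forearm hides the knife and the tin from the top camera, so I'll check those with the wrist camera and then hand in.

```bash
python3 - <<'E'
from h import *
a=np.radians(YAW); o=monitor.get_obs(); P=np.concatenate([cloud(get_image(n)[1],cam(n)).reshape(-1,3) for n in ("wrist",)])
q=P-KH; X=(q[:,0]*np.cos(a)+q[:,1]*np.sin(a))*1e3; Y=(-q[:,0]*np.sin(a)+q[:,1]*np.cos(a))*1e3; Z=q[:,2]*1e3
f=lambda x,y=0:(x,round(float(np.median(Z[(abs(X-x)<1.5)&(abs(Y-y)<4)])),1) if ((abs(X-x)<1.5)&(abs(Y-y)<4)).any() else None)
print([f(x) for x in (-70,-65,-62,-60,-58,-55,-53,-45,-20,0,20,45,57,70,80,90)],"blade +y",f(80,20))
m=(Z>18)&(Z<40)&(abs(X)<48)&(abs(Y)<16); print(cv2.minAreaRect(np.stack([X,Y],1)[m].astype(np.float32)))
p=P[(np.hypot(P[:,0]-.387,P[:,1]+.0155)<.06)&(P[:,2]>.02)]; print("tin",cv2.minAreaRect((p[:,:2]*1000).astype(np.float32)) if len(p) else None)
E
```

```text
[(-70, 13.5), (-65, 25.8), (-62, 23.4), (-60, 20.0), (-58, 16.3), (-55, 7.5), (-53, 7.6), (-45, 25.4), (-20, 25.8), (0, 25.5), (20, 25.9), (45, 25.7), (57, 7.7), (70, 4.8), (80, 4.8), (90, 4.6)] blade +y (80, 4.3)
((0.20978927612304688, 1.04180908203125), (95.54801940917969, 22.442834854125977), 0.45622435212135315)
tin ((406.9195861816406, -13.537796020507812), (9.95855712890625, 38.76575469970703), 2.4696083068847656)
```

```bash
python3 -c "
from station import r,monitor
print(r.finish_job()); print(monitor.get_obs()['t'])"
```

```text
the job is handed in; nothing more can be done
None
the job is handed in; nothing more can be done
```

Both tools are in their pockets and I've handed the job in, at about 27 s on the robot's clock. No verdict was reported.

- **Knife:** I took the middle-sized one and slid its blade under the keeper bar at about 14° nose down. I laid it down until the tail met the catch, let go, and pressed the handle's rear with the closed fingers (25 N at the last press). The last depth check put the handle top level at 25.4–25.9 mm above the pocket floor and the blade top at 4.3–4.8 mm. The catch was forward over the tail.
- **Hammer:** I lowered it flat into its pocket. The last check put the handle top at 25.0–26.1 mm above the floor and the head at 23.0–24.2 mm, so it is fully home.
- **Left alone:** the weight and the dye jar measured within 1 mm of where they started.

**Checks that were incomplete or disagreed:**
- **Wax tin:** the forearm hid it from the top camera, and the wrist camera caught only its edge. What was visible fits its original place, and the arm never went near it.
- **Knife's sideways position:** this read about 1 mm off centre in the last check, against -0.2 mm before pressing. The slot has 2 mm of clearance.

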